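# Park the multimeter in its corner stop

### The job

Push the multimeter gently along the desk, without pinching or lifting it, into the corner stop made of two low metal bars: one long side of the meter flush against the long bar and its end against the short bar. Leave it lying there, and do not move the other things.

Things in the scene. Friction and masses are not known exactly. Their poses are not given: they have to be found in the camera images.
- meter: Grey pocket multimeter lying on its back, loose, 0.18 to 0.33 kg: 132 mm long (x), 68 wide (y), body 28 high, a dial on top to 38. Origin at the centre of its underside, z up. It starts on the robot's side of the long bar, 6 to 10 cm short of its place there and 4 to 8 cm short of the short bar (to the right), its x within 0.4 rad of the stop's +y.
- corner_stop: Corner stop of two aluminium bars 14 mm wide, 18 mm high (screw heads to 21), fixed to the desk. Origin on the desk at the centre of the seat, where the meter's origin belongs; z up. Long bar on the far side: face at x = +34 mm, y from -80 to +80. Short bar at the left: face at y = +66, x from -11 to +34. Other sides open. The seated meter's long axis lies along y of the stop, either way round.
- reel: Bystander: reel of solder with dark flanges, diameter 56 mm, 44 mm high, standing on its flange. Origin at the centre of its underside. Not to be moved.
- vial: Bystander: small orange-brown screw-cap bottle, diameter 34 mm, 56 mm high, standing. Origin at the centre of its underside. Not to be moved.
- pot: Bystander: black pot of brass wool, diameter 65 mm, 41 mm high, behind the long bar. Origin at the centre of its underside. Not to be moved.
- terminals: Bystander: two small green-yellow screw-terminal strips joined by wires, 41 x 54 x 14 mm, behind the long bar. Origin at its underside. Not to be moved.
- battery: Bystander: small battery, diameter 15 mm, 50 mm long along its y, lying behind the long bar. Origin at its underside. Not to be moved.

How it is judged:
At the end, for the whole second after the job is handed in: The meter lies flat and at rest on the desk in the corner stop, within 4 mm of touching each bar and within 0.04 rad of square (x of meter in the frame of corner_stop between -0.004 and 0.004 m and y of meter in the frame of corner_stop between -0.004 and 0.004 m and angle between the x axis of meter and the y axis of corner_stop, either way round below 0.04 rad and height (world z) of meter below 0.003 m and angle between meter's own z axis and vertical below 0.05 rad and linear speed of meter below 0.01 m/s).
It fails at once if the meter is lifted off the desk (more than 8 mm) or tipped (more than 0.15 rad) (height (world z) of meter above 0.008 m or angle between meter's own z axis and vertical above 0.15 rad).
It fails at once if the meter is pinched or pushed roughly (more than 35 N between the fingers and the meter) (contact force between the fingers and meter above 35 N).
It fails at once if another thing is moved by more than 15 mm (distance of any of reel, vial, pot, terminals, battery from where it was at the start of the episode above 0.015 m).
It also fails if it takes over 58 s, if anything falls off the work surface, if the arm or the gripper's body presses on something with over 40 N, if the wrist force passes 120 N, or if a joint passes its speed limit or range.

### The arm

A 7-joint arm with a two-finger parallel gripper is mounted at the origin on a cart in front of the work surface, level with it; the furniture and walls round the work are solid. World frame = base frame: x ahead of the robot, y to its left, z up, the work surface at z = 0. Lengths are in m, angles in rad, forces in N, time in s.
With the tool pointing down it reaches from about 0.35 to 0.9 m from the base axis. Payload 8.1 kg.
Tool frame: the origin (TCP) lies on the centre line of the jaws, within the pads' length; the fingertips stand arm.tips_ahead ahead of it and the grasp point (between the pads) lies 8 mm behind it (arm.tips_ahead is the distance from the TCP to the fingertips, in m); z points along the fingers, y is the direction in which the jaws open and shut (so a half turn about z gives the same grasp; the last joint's range is limited). The gripper opens to 92 mm and grips with 3 to 60 N. Pads are 19 mm wide; open, the fingers measure 130 mm over their backs; the gripper's body (75 mm by 190 mm) begins 47 mm behind the grasp point.
Start: joints at [1.234, 0.434, 0.025, 1.573, -0.012, 1.134, -0.075], TCP at [0.145, -0.608, 0.238] pointing down, gripper open.
Joint ranges: [-2.62, 2.62], [-0.44, 2.09], [-1.27, 1.32], [0.08, 2.57], [-1.32, 4.46], [0.12, 2], [-2.74, 2.74]. Speed limits (rad/s): [2.22, 2.22, 3.01, 3.01, 3.14, 3.14, 3.14].

### API

Orientations are given as a rotation vector (axis times angle).
In Python, from cell import arm gives the robot as it stands. The module is installed in compiled form; this text tells all that it offers.
- The arm moves only by the tool jog_arm, never from a script. Its argument "moves" is a list of rows, each an object with "twist": the turn, a rotation vector about the tool's x, y, z in units of 10 degrees (1.0 is 10 degrees), a list of three; "xyz": the shift along the tool's x, y, z in units of 60 mm (1.0 is 60 mm), a list of three; "grip": the closure, from -1 (fully open) to 1 (shut). A call has 1 to 5 rows; each row is the pose to reach, as a shift and turn from the pose commanded when the call began, along the tool's axes at that moment; what a row does not reach only later rows make up. A row lasts 1/8 s, in which the tool goes at most 62.5 mm and 10.7 degrees, less where a joint would pass 70% of its speed; a pose out of reach is approached as far as the arm can. A call with a gripper value outside its range is refused whole. The fingers move at their own pace and stop on an object; "force" is the grip in N (left out, the last holds). Time passes only in rows, so rows that repeat a pose let the fingers close. It gives the time, the measured TCP pose, the force and the opening at its end, in the units of the state.
- arm.observe(): the state, without advancing time (a new reading comes with each control period).
- arm.get_image(name): name is "scene" or "top" or "wrist"; returns the picture (400x640x3 uint8, blue, green, red); there is no depth.
- arm.camera_params(name): a dict with "mtx" (3x3 intrinsics, pixels), "T" (4x4, takes a point from camera to world coordinates); the wrist camera has in their place "T_tool_cam" (4x4, takes a point from camera to tool coordinates, whose origin is the TCP and whose axes are the flange's). Camera axes: x right, y down, z forward; pixel columns grow to the right and rows downward; lengths in m; the calibration is good to about 2 mm. The wrist camera is an equidistant fisheye: a pixel r from the principal point sees the ray r / f radians off the axis. A picture is of the moment at which its call begins: read the wrist's pose just before it. camera_params takes no time and is no camera call.
- arm.sign_off(): hands the job in, once; it reports no verdict.
The state is a dict: "clock": time; "joints": joint angles; "dq": joint speeds; "joint_efforts": joint torques, N m; "position": TCP position; "ee_rot": TCP orientation; "force": force on the tool from outside, world axes, zero at the start; "ft_torque": the same for the moment, N m; "width": opening from 0.0 (shut) to 1.0 (fully open).
Only numpy, scipy, OpenCV 4.12 (cv2) and the standard library are available. Lean on these libraries where they do the work, as an engineer would, in place of code of your own. Each camera call takes 0.05 s, during which the arm holds its last target. There are 200 camera calls.

## Working session

There is one attempt and no reset: what is moved stays moved. The work goes in short steps, Python scripts to look and compute and a tool call to move; the robot and the scene stay as the last step left them, time stands still between calls to the robot, and variables do not carry over. Pictures are saved under pics/ and viewed, about 8 in all and at most 12, crops included, and the job is handed in when it is done.

Besides the shell and the picture viewer there is one more tool, called after "Call:" as name(argument=value, ...), one argument or row to a line, values as JSON. jog_arm: Moves the arm, as the interface text tells. Its arguments: {"type":"object","properties":{"moves":{"type":"array","items":{"type":"object","properties":{"twist":{"type":"array","items":{"type":"number"}},"xyz":{"type":"array","items":{"type":"number"}},"grip":{"type":"number"}}}},"force":{"type":"number"}},"required":["moves"]}

```bash
mkdir -p pics; python3 - <<'E'
from cell import arm
import cv2
s=arm.observe(); print({k:s[k] for k in('clock','position','ee_rot','force','width')}, arm.tips_ahead)
for n in('top','scene'):
    cv2.imwrite(f'pics/{n}0.png',arm.get_image(n)); p=arm.camera_params(n); print(n,p['mtx'],p['T'])
E
```

```text
{'clock': 0.0, 'position': array([ 0.14461171, -0.60752843,  0.23695745]), 'ee_rot': array([-3.11863077e+00, -3.66195625e-01,  5.50955249e-04]), 'force': array([ 0.38413954,  0.17714576, -0.14815043]), 'width': 0.9975423663518179} 0.011
top [[508.84659594   0.         318.1057559 ]
 [  0.         508.84659594 194.78914494]
 [  0.           0.           1.        ]] [[ 0.01074371 -0.99260438  0.12091785  0.50341268]
 [-0.99989278 -0.01186756 -0.00857801 -0.06822932]
 [ 0.00994957 -0.12081272 -0.99262545  1.02611339]
 [ 0.          0.          0.          1.        ]]
scene [[475.00155027   0.         315.80038016]
 [  0.         475.00155027 200.88739791]
 [  0.           0.           1.        ]] [[ 0.56253114 -0.34898153  0.74951358 -0.07526265]
 [-0.82645303 -0.26269175  0.49796428 -0.52063812]
 [ 0.0231107  -0.89955819 -0.43618913  0.42518951]
 [ 0.          0.          0.          1.        ]]
```

View pics/top0.png

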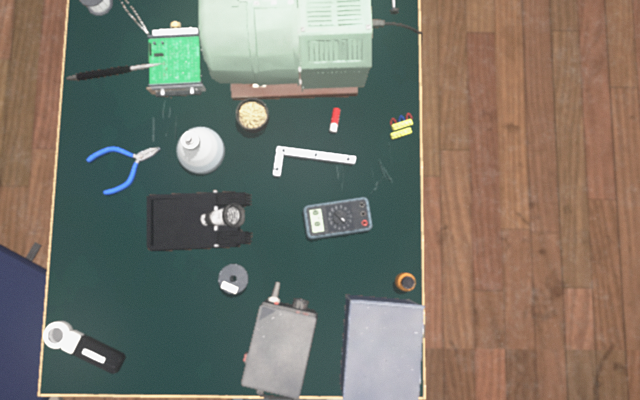

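View pics/scene0.png

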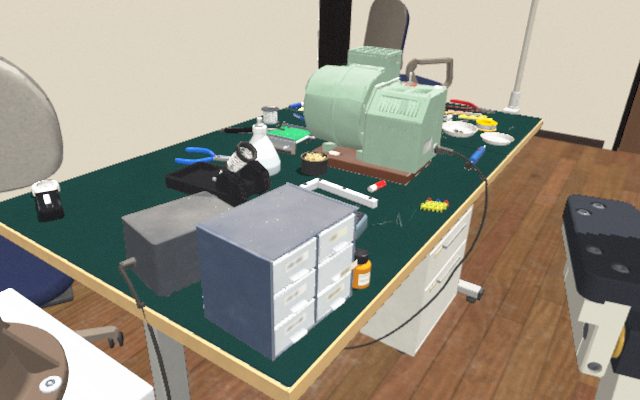

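The top view shows the stop (corner ~(277,150), long bar to (355,158), short bar down to (277,175)) and the meter centred ~(338,218). The reel is at (233,279), the vial at (405,282), and there are two tall boxes at (280,345) and (383,345). The scene view shows the cabinet hiding the meter.

```bash
cat > h.py <<'E'
import numpy as np, cv2
from cell import arm
P={n:arm.camera_params(n) for n in('top','scene')}
def ray(px,z,n='top'):
    px=np.atleast_2d(np.asarray(px,float)); K,T=P[n]['mtx'],P[n]['T']
    d=np.c_[(px-K[:2,2])/[K[0,0],K[1,1]],np.ones(len(px))]@T[:3,:3].T
    return (T[:3,3]+d*((z-T[2,3])/d[:,2])[:,None])[:,:2]
def proj(p,n='top'):
    p=np.atleast_2d(p); K,T=P[n]['mtx'],P[n]['T']; c=(p-T[:3,3])@T[:3,:3]; u=c@K.T; return u[:,:2]/u[:,2:]
def comp(m,seed):
    m=cv2.morphologyEx(m.astype(np.uint8),cv2.MORPH_CLOSE,np.ones((3,3)))
    _,l,_,_=cv2.connectedComponentsWithStats(m); 
    k=l[seed[1],seed[0]]; return (l==k) if k else None
def rect(mask,z):
    """min-area rectangle of a mask, its outline cast on plane z: centre, (long,short), angle of the long axis"""
    c=max(cv2.findContours(mask.astype(np.uint8),cv2.RETR_EXTERNAL,cv2.CHAIN_APPROX_NONE)[0],key=len)[:,0]
    (cx,cy),(w,h),a=cv2.minAreaRect((ray(c,z)*1000).astype(np.float32))
    if w<h: w,h,a=h,w,a+90
    return np.array([cx,cy])/1000,(w,h),np.deg2rad(a)%np.pi
def meter(im):
    """Lit pixels (not green desk) around the meter"""
    b,g,r=[im[...,i].astype(int) for i in range(3)]
    return (r>45)
E
python3 - <<'E'
from h import *
im=cv2.imread('pics/top0.png')
print('desk',im[190,290],im[230,390],'meter',im[203,330],im[236,330],im[215,350])
w=im.min(2)>150
m=comp(w,(277,165)); print('stop px',m.sum())
ys,xs=np.nonzero(m)
lb=m.copy(); lb[:,:287]=0; sb=m.copy(); sb[:163]=0
for n,k in(('long',lb),('short',sb)): print(n,rect(k,.018))
g=im[...,2].astype(int)>38
mm=comp(g,(338,203)); print('meter px',mm.sum()); print(rect(mm,.028),rect(mm,0.014))
v=im.copy(); v[mm]=(0,0,255); v[m]=(255,0,255)
a=np.hstack([im[130:310,215:435],v[130:310,215:435]])
cv2.imwrite('pics/c.png',cv2.resize(a,None,fx=1.8,fy=1.8,interpolation=cv2.INTER_CUBIC))
for n,px,z in(('reel',(233,279),.044),('vial',(404,282),.056),('cab',(345,297),.2),('cabR',(424,303),.2),('box',(317,312),.1),('box2',(262,300),.1),('knob',(276,283),.06),('pot',(252,115),.04)): print(n,ray(px,z))
E
```

```text
desk [91 94 69] [82 85 57] meter [171 164 148] [93 88 77] [135 130 127]
stop px 901
long (array([ 0.70685559, -0.08217757]), (140.8458709716797, 18.202695846557617), np.float64(1.451680188612541))
short (array([0.676375  , 0.00514049]), (26.436758041381836, 18.045692443847656), np.float64(0.012582468674134645))
meter px 256000
(array([ 0.63230322, -0.0861427 ]), (1324.6490478515625, 799.1026000976562), np.float64(1.5868057480388533)) (array([ 0.63411108, -0.08639392]), (1343.2291259765625, 810.3111572265625), np.float64(1.5868057449179613))
reel [[0.45969592 0.08349323]]
vial [[ 0.45796819 -0.24025904]]
cab [[ 0.44009763 -0.12009433]]
cabR [[ 0.43193167 -0.24640688]]
box [[ 0.40562795 -0.07652309]]
box2 [[0.42568276 0.02196999]]
knob [[4.53846019e-01 4.42279163e-04]]
pot [[0.78172288 0.05635994]]
```

View pics/c.png

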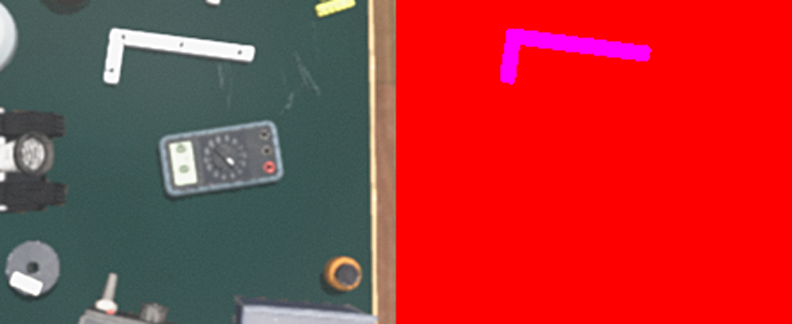

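```bash
cat >> h.py <<'E'
def edges(g,lo,hi,rng,thr,axis):
    """subpixel outer threshold crossings along columns (axis 0) or rows (axis 1): two lists of pixels"""
    A=[];B=[]
    for c in rng:
        v=(g[lo:hi,c] if axis==0 else g[c,lo:hi]).astype(float); i=np.nonzero(v>thr)[0]
        if len(i)==0 or i[0]==0 or i[-1]==len(v)-1: continue
        a,b=i[0],i[-1]
        s=lo+a-(v[a]-thr)/(v[a]-v[a-1]); e=lo+b+(v[b]-thr)/(v[b]-v[b+1])
        A.append((c,s) if axis==0 else (s,c)); B.append((c,e) if axis==0 else (e,c))
    return np.array(A),np.array(B)
def line(p):
    vx,vy,x,y=cv2.fitLine((p*1000).astype(np.float32),cv2.DIST_HUBER,0,.01,.01).ravel(); 
    return np.array([x,y])/1000,np.arctan2(vy,vx)%np.pi
def metermask(im,roi):
    x0,y0,x1,y1=roi; s=cv2.cvtColor(im,cv2.COLOR_BGR2HSV)[...,1]; m=np.zeros(s.shape,np.uint8)
    m[y0:y1,x0:x1]=s[y0:y1,x0:x1]<56
    m=cv2.morphologyEx(m,cv2.MORPH_OPEN,np.ones((3,3)))
    c=max(cv2.findContours(m,cv2.RETR_EXTERNAL,cv2.CHAIN_APPROX_NONE)[0],key=cv2.contourArea)
    o=np.zeros_like(m); cv2.drawContours(o,[cv2.convexHull(c)],-1,1,-1); return o>0
E
python3 - <<'E'
from h import *
im=cv2.imread('pics/top0.png'); g=im.min(2)
f,n=edges(g,140,170,range(292,350),150,0)
for nm,p,z in(('far',f,.018),('near0',n,0),('near18',n,.018)):print('long',nm,line(ray(p,z)))
l,r=edges(g,265,286,range(163,173),150,1)
for nm,p,z in(('left',l,.018),('right0',r,0),('right18',r,.018)):print('short',nm,line(ray(p,z)))
t,b=edges(g.T.copy().T,335,370,range(154,160),150,1); print('long right end',ray(b,.018).mean(0))
m=metermask(im,(295,185,385,250)); print(m.sum(),rect(m,.028),rect(m,.02))
v=im.copy(); cv2.drawContours(v,cv2.findContours(m.astype(np.uint8),0,1)[0],-1,(0,0,255),1)
cv2.imwrite('pics/d.png',cv2.resize(v[130:260,265:395],None,fx=4,fy=4,interpolation=cv2.INTER_NEAREST))
print(np.median(im[240:260,300:380],(0,1)))
E
```

```text
long far (array([ 0.71509117, -0.08948097], dtype=float32), np.float32(1.4505525))
long near0 (array([ 0.7010933 , -0.08264983], dtype=float32), np.float32(1.4512466))
long near18 (array([ 0.69762564, -0.08239686], dtype=float32), np.float32(1.451247))
short left (array([0.68030804, 0.01473758], dtype=float32), np.float32(3.0230112))
short right0 (array([ 0.683695  , -0.00205814], dtype=float32), np.float32(3.0239508))
short right18 (array([ 0.6805325 , -0.00321891], dtype=float32), np.float32(3.023951))Traceback (most recent call last):
  File "<stdin>", line 7, in <module>
  File "h.py", line 6, in ray
    d=np.c_[(px-K[:2,2])/[K[0,0],K[1,1]],np.ones(len(px))]@T[:3,:3].T
             ~~^~~~~~~~
ValueError: operands could not be broadcast together with shapes (1,0) (2,)
```

```bash
cat >> h.py <<'E'
YAW=-0.120; N=np.array([np.cos(YAW),np.sin(YAW)]); Tt=np.array([-np.sin(YAW),np.cos(YAW)])
SEAT=N*.6723+Tt*.015
def instop(p): p=np.asarray(p)-SEAT; return np.array([p@N,p@Tt])
E
python3 - <<'E'
from h import *
im=cv2.imread('pics/top0.png')
m=metermask(im,(295,185,385,250)); print(m.sum())
for z in (.028,.014):
    c,s,a=rect(m,z); print(c,s,a-np.pi/2-YAW,instop(c))
print(SEAT)
v=im.copy(); cv2.drawContours(v,cv2.findContours(m.astype(np.uint8),0,1)[0],-1,(0,0,255),1)
q=[proj([*(SEAT+N*a+Tt*b),0])[0] for a,b in((34,66),(34,-80),(-34,-66),(-34,66))] if 0 else [proj([*(SEAT+N*a/1000+Tt*b/1000),0])[0] for a,b in((34,66),(34,-66),(-34,-66),(-34,66))]
cv2.polylines(v,[np.int32(np.round(q))],True,(0,255,255),1)
cv2.imwrite('pics/d.png',cv2.resize(v[130:260,265:395],None,fx=4,fy=4,interpolation=cv2.INTER_NEAREST))
p=arm.camera_params('wrist'); print(p)
from scipy.spatial.transform import Rotation as R
print(R.from_rotvec(arm.observe()['ee_rot']).as_matrix().round(3))
E
```

```text
2471
[ 0.57988428 -0.1143138 ] (135.85003662109375, 72.56034851074219) 0.2794808885211165 [-0.08290112 -0.0590725 ]
[ 0.58095691 -0.1149602 ] (137.7555694580078, 73.57810974121094) 0.27948062220500736 [-0.08175882 -0.05958584]
[ 0.66926093 -0.06559039]
{'mtx': array([[309.70691629,   0.        , 321.32734748],
       [  0.        , 309.70691629, 199.35827866],
       [  0.        ,   0.        ,   1.        ]]), 'T_tool_cam': array([[-3.74793603e-04, -9.53337606e-01, -3.01906059e-01,
         8.16960370e-02],
       [ 9.99998878e-01,  8.06136276e-05, -1.49597920e-03,
         9.46123279e-04],
       [ 1.45051097e-03, -3.01906281e-01,  9.53336506e-01,
        -1.45206632e-01],
       [ 0.00000000e+00,  0.00000000e+00,  0.00000000e+00,
         1.00000000e+00]])}
[[ 0.973  0.232 -0.   ]
 [ 0.232 -0.973  0.001]
 [-0.    -0.001 -1.   ]]
```

View pics/d.png

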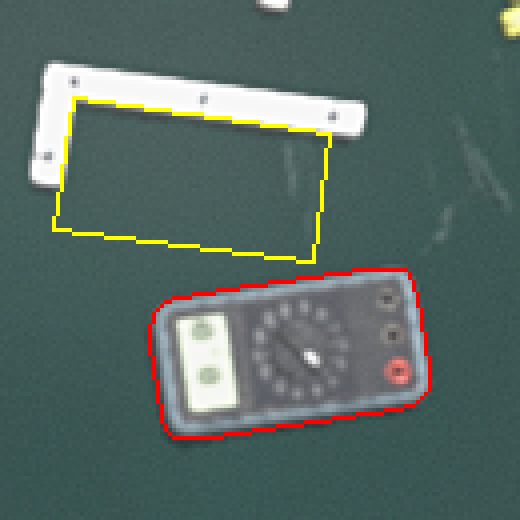

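The outlines fit: the meter is at (0.580,-0.114), 136x73 mm with blur, 0.28 rad off square. In the stop frame that is (-83,-59) mm. Next, a quick height check of the tall boxes before moving over them.

```bash
python3 - <<'E'
from h import *
def tri(a,b):
    A=[]
    for n,px in(('top',a),('scene',b)):
        K,T=P[n]['mtx'],P[n]['T']; M=K@np.linalg.inv(T)[:3]; A.append(M)
    X=cv2.triangulatePoints(A[0],A[1],np.float64(a),np.float64(b)).ravel(); return X[:3]/X[3]
print('cab L',tri((345,297),(285,186)),'cab R',tri((424,303),(358,207)))
print('box',tri((317,312),(225,197)), 'vial',tri((404,282),(362,255)))
E
```

```text
cab L [ 0.43559577 -0.12465452  0.13596579] cab R [ 0.42631758 -0.25695205  0.14476538]
box [ 0.39663049 -0.06472287  0.11542642] vial [ 0.45950257 -0.24485198  0.0478655 ]
```

Call:
jog_arm(
  moves=[
    {"xyz": [1,0,0],"grip": -1},
    {"xyz": [2,0,0]},
    {"xyz": [3,0,0]},
    {"xyz": [4,0,0],"twist": [0,0,1]},
    {"xyz": [5,0,0],"twist": [0,0,2]},
  ],
)

```text
invalid input at $.moves[0]: expected keys twist, xyz, grip
```

Call:
jog_arm(
  moves=[
    {"twist": [0,0,0],"xyz": [1,0,0],"grip": -1},
    {"twist": [0,0,0],"xyz": [2,0,0],"grip": -1},
    {"twist": [0,0,0],"xyz": [3,0,0],"grip": -1},
    {"twist": [0,0,1],"xyz": [4,0,0],"grip": -1},
    {"twist": [0,0,2],"xyz": [5,0,0],"grip": -1},
  ],
)

```text
clock: 0.72
position: [0.4381, -0.5379, 0.2373]
ee_rot: [-3.135, 0.191, 0.001]
force: [1.0, -1.3, -0.5]
width: 1.001
```

```bash
cat >> h.py <<'E'
from scipy.spatial.transform import Rotation as R
def goto(n,t,z):
    """units to reach stop-frame (n,t), height z, tool x along N"""
    s=arm.observe(); M=R.from_rotvec(s['ee_rot']).as_matrix()
    d=np.array([*(SEAT+N*n+Tt*t),z])-s['position']
    W=np.c_[[*N,0],[*-Tt,0],[0,0,-1]]
    print('t',round(s['clock'],2),'stop',instop(s['position'][:2]).round(4),'z',s['position'][2].round(4),'F',s['force'].round(1))
    print('xyz',(M.T@d/.06).round(3),'twist',(R.from_matrix(M.T@W).as_rotvec(degrees=True)/10).round(3))
E
python3 -c "
from h import *
goto(-.155,-.061,.23)"
```

```text
t 0.72 stop [-0.1729 -0.4966] z 0.2373 F [ 1.  -1.3 -0.5]
xyz [ 0.289 -7.26   0.124] twist [-0.002  0.003 -0.008]
```

Call:
jog_arm(
  moves=[
    {"twist": [0,0,0],"xyz": [0.3,-1,0],"grip": -1},
    {"twist": [0,0,0],"xyz": [0.3,-2,0],"grip": -1},
    {"twist": [0,0,0],"xyz": [0.3,-3,0],"grip": -1},
    {"twist": [0,0,0],"xyz": [0.3,-4,0],"grip": -1},
    {"twist": [0,0,0],"xyz": [0.3,-5,0],"grip": -1},
  ],
)

```text
clock: 1.35
position: [0.4888, -0.2406, 0.2375]
ee_rot: [-3.136, 0.181, 0.001]
force: [0.8, 0.5, 0.6]
width: 1.0
```

Call:
jog_arm(
  moves=[
    {"twist": [0,0,0],"xyz": [0,-1,0],"grip": -1},
    {"twist": [0,0,0],"xyz": [0,-2,0],"grip": -1},
    {"twist": [0,0,0],"xyz": [0,-2,0],"grip": -1},
    {"twist": [0,0,0],"xyz": [0,-2,0],"grip": -1},
  ],
)

```text
clock: 1.85
position: [0.5027, -0.1237, 0.2375]
ee_rot: [3.136, -0.18, -0.001]
force: [0.9, -0.8, 0.2]
width: 0.996
```

```bash
python3 -c "
from h import *
goto(-.155,-.061,.020)"
```

```text
t 1.85 stop [-0.1585 -0.0776] z 0.2375 F [ 0.9 -0.8  0.2]
xyz [ 0.061 -0.279  3.625] twist [0.003 0.003 0.029]
```

Call:
jog_arm(
  moves=[
    {"twist": [0,0,0],"xyz": [0.06,-0.28,0.8],"grip": -1},
    {"twist": [0,0,0],"xyz": [0.06,-0.28,1.6],"grip": -1},
    {"twist": [0,0,0],"xyz": [0.06,-0.28,2.3],"grip": -1},
    {"twist": [0,0,0],"xyz": [0.06,-0.28,2.7],"grip": -1},
    {"twist": [0,0,0],"xyz": [0.06,-0.28,2.7],"grip": -1},
  ],
)

```text
clock: 2.48
position: [0.5067, -0.1087, 0.074]
ee_rot: [3.136, -0.185, -0.007]
force: [-0.3, 0.1, 0.8]
width: 1.002
```

```bash
python3 -c "
from h import *
goto(-.155,-.061,.020)
a=arm.get_image('top');b=arm.get_image('wrist')
cv2.imwrite('pics/e.png',np.vstack([cv2.resize(a[120:320,220:440],(660,600))[:300*2][::1],]) )
cv2.imwrite('pics/w.png',b)"
```

```text
t 2.48 stop [-0.1562 -0.0623] z 0.074 F [-0.3  0.1  0.8]
xyz [ 0.024 -0.022  0.9  ] twist [0.004 0.024 0.013]
```

View pics/w.png

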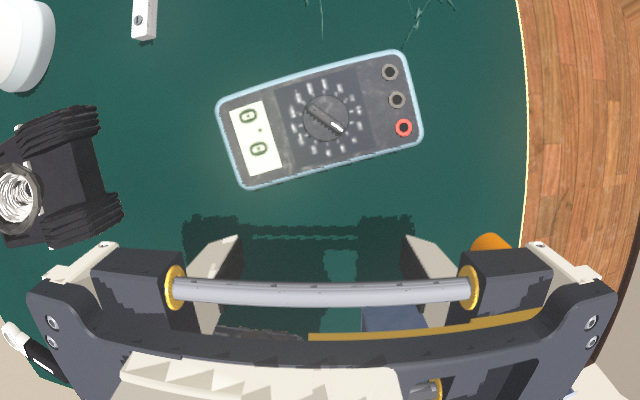

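Fingers are clear of the meter (near edge around row 185, fingertips around rows 240–260) and of the vial (490,245). Going down.

Call:
jog_arm(
  moves=[
    {"twist": [0,0,0],"xyz": [0.02,0,0.4],"grip": -1},
    {"twist": [0,0,0],"xyz": [0.02,0,0.8],"grip": -1},
    {"twist": [0,0,0],"xyz": [0.02,0,0.9],"grip": -1},
    {"twist": [0,0,0],"xyz": [0.02,0,0.9],"grip": -1},
  ],
)

```text
clock: 3.08
position: [0.5101, -0.1076, 0.0226]
ee_rot: [3.136, -0.182, 0.002]
force: [0.4, -0.1, -0.6]
width: 1.004
```

Call:
jog_arm(
  moves=[
    {"twist": [0,0,0],"xyz": [0.1,0,0],"grip": -1},
    {"twist": [0,0,0],"xyz": [0.2,0,0],"grip": -1},
    {"twist": [0,0,0],"xyz": [0.3,0,0],"grip": -1},
    {"twist": [0,0,0],"xyz": [0.4,0,0],"grip": -1},
    {"twist": [0,0,0],"xyz": [0.5,0,0],"grip": -1},
  ],
)

```text
clock: 3.7
position: [0.5397, -0.1107, 0.0217]
ee_rot: [-3.136, 0.181, 0.0]
force: [-1.4, 1.3, 0.8]
width: 0.999
```

Call:
jog_arm(
  moves=[
    {"twist": [0,0,0],"xyz": [0.1,0,0],"grip": -1},
    {"twist": [0,0,0],"xyz": [0.2,0,0],"grip": -1},
    {"twist": [0,0,0],"xyz": [0.3,0,0],"grip": -1},
    {"twist": [0,0,0],"xyz": [0.4,0,0],"grip": -1},
    {"twist": [0,0,0],"xyz": [0.5,0,0],"grip": -1},
  ],
)

```text
clock: 4.32
position: [0.5696, -0.1144, 0.0217]
ee_rot: [3.136, -0.181, 0.0]
force: [-1.7, -0.3, -0.1]
width: 0.999
```

```bash
python3 -c "
from h import *
goto(-.055,-.061,.020)
b=arm.get_image('wrist')
cv2.imwrite('pics/w2.png',b);cv2.imwrite('pics/t2.png',arm.get_image('top'))"
```

```text
t 4.33 stop [-0.0931 -0.0604] z 0.0217 F [-1.7 -0.3 -0.1]
xyz [0.635 0.013 0.028] twist [ 0.001 -0.001  0.026]
```

View pics/w2.png

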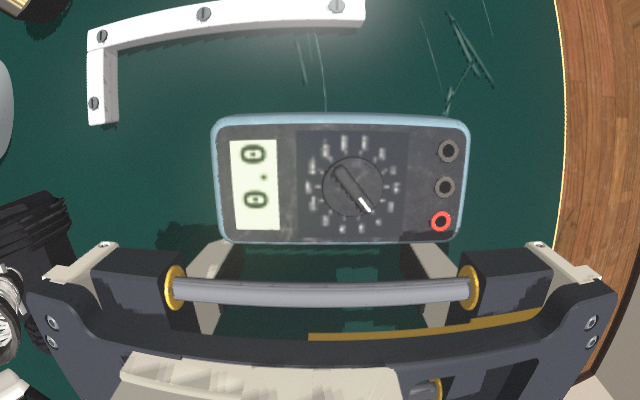

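The meter (corners ~(215,122), (468,122), (455,240), (225,240)) now lies square across both fingers. Continuing to about 8 mm short of the bar.

Call:
jog_arm(
  moves=[
    {"twist": [0,0,0],"xyz": [0.1,0,0],"grip": -1},
    {"twist": [0,0,0],"xyz": [0.2,0,0],"grip": -1},
    {"twist": [0,0,0],"xyz": [0.3,0,0],"grip": -1},
    {"twist": [0,0,0],"xyz": [0.4,0,0],"grip": -1},
    {"twist": [0,0,0],"xyz": [0.5,0,0],"grip": -1},
  ],
)

```text
clock: 5.05
position: [0.5993, -0.1177, 0.0217]
ee_rot: [3.136, -0.181, -0.0]
force: [-1.1, 0.5, 0.2]
width: 0.997
```

Call:
jog_arm(
  moves=[
    {"twist": [0,0,0],"xyz": [0.08,0,0],"grip": -1},
    {"twist": [0,0,0],"xyz": [0.15,0,0],"grip": -1},
    {"twist": [0,0,0],"xyz": [0.15,0,0],"grip": -1},
  ],
)

```text
clock: 5.42
position: [0.6085, -0.1187, 0.0218]
ee_rot: [3.136, -0.181, 0.002]
force: [-1.1, 0.4, -0.2]
width: 0.998
```

Call:
jog_arm(
  moves=[
    {"twist": [0,0,0],"xyz": [-0.4,0,0],"grip": -1},
    {"twist": [0,0,0],"xyz": [-0.8,0,0],"grip": -1},
    {"twist": [0,0,0],"xyz": [-0.8,0,-0.8],"grip": -1},
    {"twist": [0,0,0],"xyz": [-0.8,0,-1.5],"grip": -1},
    {"twist": [0,0,0],"xyz": [-0.8,0,-1.5],"grip": -1},
  ],
)

```text
clock: 6.05
position: [0.5628, -0.1135, 0.1153]
ee_rot: [3.136, -0.181, 0.011]
force: [-0.2, -0.8, -0.0]
width: 1.002
```

```bash
cat >> h.py <<'E'
def wray(px,z):
    s=arm.observe(); p=arm.camera_params('wrist'); K=p['mtx']; px=np.atleast_2d(np.asarray(px,float))
    r=(px-K[:2,2])/K[0,0]; th=np.linalg.norm(r,axis=1); u=r/np.maximum(th,1e-9)[:,None]
    d=np.c_[u*np.sin(th)[:,None],np.cos(th)]
    M=R.from_rotvec(s['ee_rot']).as_matrix(); C=p['T_tool_cam']
    o=s['position']+M@C[:3,3]; d=d@(M@C[:3,:3]).T
    return (o+d*((z-o[2])/d[:,2])[:,None])[:,:2]
E
python3 -c "
from h import *
goto(-.020,-.17,.12)
b=arm.get_image('wrist')
cv2.imwrite('pics/w3.png',b);cv2.imwrite('pics/t3.png',arm.get_image('top'))"
```

```text
t 6.05 stop [-0.0999 -0.0603] z 0.1153 F [-0.2 -0.8 -0. ]
xyz [ 1.325  1.834 -0.068] twist [ 0.    -0.042  0.026]
```

View pics/w3.png

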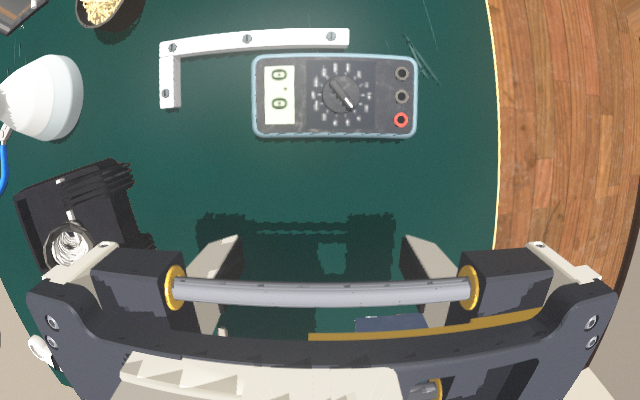

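```bash
python3 -c "
from h import *
for n,px,z in(('mL',(252,96),.026),('mR',(417,96),.026),('mfar',(335,54),.026),('mnear',(335,138),.026),('mfarL',(275,55),.026),('mfarR',(400,55),.026),('short top',(180,92),.018),('short bot',(181,92),0),('long top',(260,46),.018),('long topR',(340,44),.018)): print(n,(instop(wray(px,z)[0])*1000).round(1))
"
```

```text
mL [-13.   -8.9]
mR [ -11.3 -132.9]
mfar [ 17.7 -70.4]
mnear [-45.5 -70.9]
mfarL [ 17.5 -26.4]
mfarR [  19.4 -119. ]
short top [-5.2 54.4]
short bot [-4.1 62. ]
long top [ 26.7 -13.5]
long topR [ 27.1 -74.5]
```

Call:
jog_arm(
  moves=[
    {"twist": [0,0,0],"xyz": [0.4,0.8,0],"grip": 1},
    {"twist": [0,0,0],"xyz": [0.9,1.5,0],"grip": 1},
    {"twist": [0,0,0],"xyz": [1.5,2.1,0],"grip": 1},
    {"twist": [0,0,0],"xyz": [1.5,2.1,0],"grip": 1},
    {"twist": [0,0,0],"xyz": [1.5,2.1,0],"grip": 1},
  ],
)

```text
clock: 6.78
position: [0.6341, -0.2478, 0.1099]
ee_rot: [-3.135, 0.181, 0.004]
force: [0.0, 0.0, 0.5]
width: 0.505
```

```bash
python3 -c "
from h import *
goto(-.008,-.185,.020); print(arm.observe()['width'])
b=arm.get_image('wrist');a=arm.get_image('top')
cv2.imwrite('pics/tw4.png',np.vstack([b,cv2.resize(a[130:210,250:442],(640,267),interpolation=cv2.INTER_CUBIC)])[100:])"
```

```text
t 6.78 stop [-0.0131 -0.1851] z 0.1099 F [0.  0.  0.5]
xyz [8.900e-02 1.000e-03 1.498e+00] twist [-0.006  0.017  0.028]
0.5046916754397884
```

View pics/tw4.png

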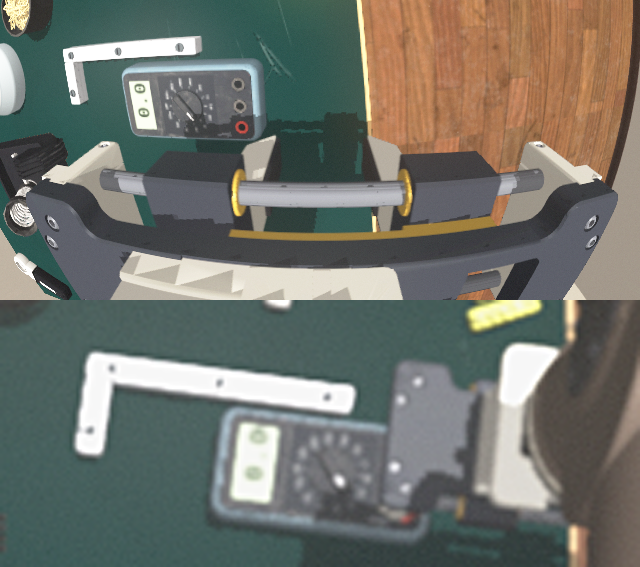

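The wrist view shows the left finger still half open beside the meter's right end. In the top view the meter's left end is ~(314,181) in full-picture pixels. I'll let the jaws shut before going down.

Call:
jog_arm(
  moves=[
    {"twist": [0,0,0],"xyz": [0.08,0,0.4],"grip": 1},
    {"twist": [0,0,0],"xyz": [0.08,0,0.4],"grip": 1},
    {"twist": [0,0,0],"xyz": [0.08,0,0.4],"grip": 1},
    {"twist": [0,0,0],"xyz": [0.08,0,0.4],"grip": 1},
    {"twist": [0,0,0],"xyz": [0.08,0,0.4],"grip": 1},
  ],
)

```text
clock: 7.5
position: [0.6401, -0.2493, 0.0885]
ee_rot: [3.136, -0.181, 0.001]
force: [-0.1, 0.4, 0.2]
width: 0.003
```

```bash
python3 -c "
from h import *
goto(-.008,-.185,.020); print(arm.observe()['width'])
print(instop(ray((314.5,181),.026)[0]), instop(ray((378.5,199),.026)[0]))"
```

```text
t 7.5 stop [-0.007  -0.1859] z 0.0885 F [-0.1  0.4  0.2]
xyz [-0.018 -0.015  1.141] twist [ 0.001 -0.005  0.026]
0.003094001458592826
[-0.01593534 -0.00577178] [-0.03494258 -0.13613711]
```

Call:
jog_arm(
  moves=[
    {"twist": [0,0,0],"xyz": [-0.05,0,0.5],"grip": 1},
    {"twist": [0,0,0],"xyz": [-0.05,0,0.95],"grip": 1},
    {"twist": [0,0,0],"xyz": [-0.05,0,1.14],"grip": 1},
    {"twist": [0,0,0],"xyz": [-0.05,-0.1,1.14],"grip": 1},
    {"twist": [0,0,0],"xyz": [-0.05,-0.2,1.14],"grip": 1},
  ],
)

```text
clock: 8.12
position: [0.6392, -0.2365, 0.0205]
ee_rot: [3.136, -0.181, 0.003]
force: [-0.4, -0.6, 0.8]
width: 0.002
```

Call:
jog_arm(
  moves=[
    {"twist": [0,0,0],"xyz": [0,-0.1,0],"grip": 1},
    {"twist": [0,0,0],"xyz": [0,-0.2,0],"grip": 1},
    {"twist": [0,0,0],"xyz": [0,-0.3,0],"grip": 1},
    {"twist": [0,0,0],"xyz": [0,-0.4,0],"grip": 1},
    {"twist": [0,0,0],"xyz": [0,-0.5,0],"grip": 1},
  ],
)

```text
clock: 8.75
position: [0.6418, -0.2076, 0.0196]
ee_rot: [3.135, -0.182, 0.001]
force: [-0.5, -1.6, 0.8]
width: 0.004
```

Call:
jog_arm(
  moves=[
    {"twist": [0,0,0],"xyz": [0,-0.1,0],"grip": 1},
    {"twist": [0,0,0],"xyz": [0,-0.2,0],"grip": 1},
    {"twist": [0,0,0],"xyz": [0,-0.3,0],"grip": 1},
    {"twist": [0,0,0],"xyz": [0,-0.4,0],"grip": 1},
    {"twist": [0,0,0],"xyz": [0,-0.4,0],"grip": 1},
  ],
)

```text
clock: 9.38
position: [0.6446, -0.182, 0.0193]
ee_rot: [-3.136, 0.179, 0.0]
force: [0.2, -0.5, -0.4]
width: 0.007
```

```bash
python3 -c "
from h import *
goto(-.010,-.09,.020)
b=arm.get_image('wrist');a=arm.get_image('top')
cv2.imwrite('pics/tw5.png',np.vstack([b,cv2.resize(a[130:210,250:442],(640,267),interpolation=cv2.INTER_CUBIC)])[100:])"
```

```text
t 9.38 stop [-0.0105 -0.1185] z 0.0193 F [ 0.2 -0.5 -0.4]
xyz [ 0.012 -0.476 -0.012] twist [-0.005  0.001  0.033]
```

View pics/tw5.png

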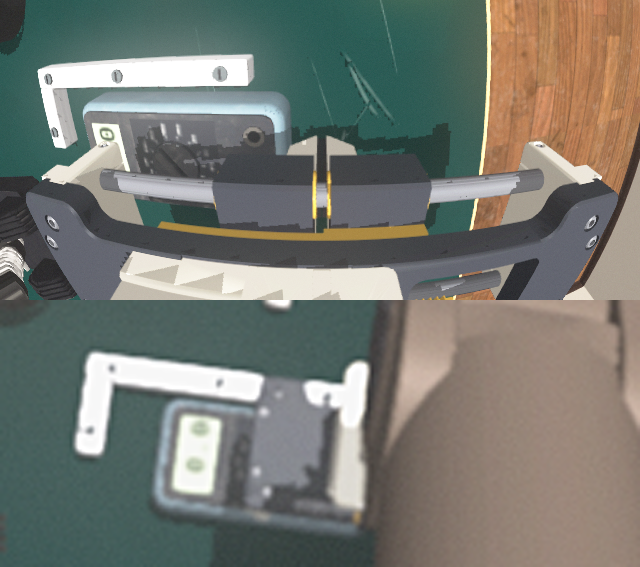

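The meter is still square, with ~17 px (~33 mm) between its left end (298,176) and the short bar's face (281,175). That agrees with the TCP estimate. Continuing, slower near contact.

Call:
jog_arm(
  moves=[
    {"twist": [0,0,0],"xyz": [0,-0.1,0],"grip": 1},
    {"twist": [0,0,0],"xyz": [0,-0.2,0],"grip": 1},
    {"twist": [0,0,0],"xyz": [0,-0.3,0],"grip": 1},
    {"twist": [0,0,0],"xyz": [0,-0.4,0],"grip": 1},
    {"twist": [0,0,0],"xyz": [0,-0.48,0],"grip": 1},
  ],
)

```text
clock: 10.1
position: [0.6479, -0.1541, 0.0193]
ee_rot: [-3.136, 0.181, 0.0]
force: [-0.7, -0.9, -0.8]
width: 0.007
```

Call:
jog_arm(
  moves=[
    {"twist": [0,0,0],"xyz": [0,-0.02,0],"grip": 1},
    {"twist": [0,0,0],"xyz": [0,-0.04,0],"grip": 1},
  ],
)

```text
clock: 10.35
position: [0.6481, -0.1525, 0.0194]
ee_rot: [3.136, -0.181, 0.0]
force: [0.3, -1.7, -0.7]
width: 0.006
```

Call:
jog_arm(
  moves=[
    {"twist": [0,0,0],"xyz": [0,-0.02,0],"grip": 1},
    {"twist": [0,0,0],"xyz": [0,-0.02,0],"grip": 1},
  ],
)

```text
clock: 10.6
position: [0.6482, -0.1512, 0.0193]
ee_rot: [-3.136, 0.181, -0.0]
force: [0.5, -0.2, 0.9]
width: -0.0
```

```bash
python3 -c "
from h import *
goto(-.010,-.085,.020)
a=arm.get_image('top'); cv2.imwrite('pics/t6.png',a)
g=a.min(2); print(a[172:182:3,270:312:2].min(3) if 0 else g[[172,176,180],268:304])"
```

```text
t 10.6 stop [-0.0106 -0.0875] z 0.0193 F [ 0.5 -0.2  0.9]
xyz [ 0.011 -0.042 -0.011] twist [-0.    -0.     0.026]
[[ 71  72  68  57 145 255 253 248 248 248 248 252 254 149 111 151 155 130
  124 165 229 244 243 243 243 243 239 228 226 238 239 206 135 113 111 107]
 [ 70  69  71  67  66  78 102 122 136 146 156 142 107 104 139 150 134 116
  141 217 243 236 207 175 179 178 180 202 234 243 233 158 110 113 119 101]
 [ 69  70  73  67  69  72  69  68  69  69  70  69  77 119 141 134 121 130
  179 234 244 243 241 240 237 234 237 241 243 242 207 136 112 116 103  78]]
```

Call:
jog_arm(
  moves=[
    {"twist": [0,0,0],"xyz": [0,-0.02,0],"grip": 1},
    {"twist": [0,0,0],"xyz": [0,-0.02,0],"grip": 1},
  ],
)

```text
clock: 10.9
position: [0.6484, -0.1499, 0.0194]
ee_rot: [-3.136, 0.181, -0.0]
force: [0.2, -0.8, -0.7]
width: 0.003
```

Call:
jog_arm(
  moves=[
    {"twist": [0,0,0],"xyz": [0,-0.02,0],"grip": 1},
    {"twist": [0,0,0],"xyz": [0,-0.02,0],"grip": 1},
  ],
)

```text
clock: 11.15
position: [0.6485, -0.1485, 0.0194]
ee_rot: [-3.136, 0.181, -0.0]
force: [-0.4, -0.0, -0.1]
width: 0.009
```

Call:
jog_arm(
  moves=[
    {"twist": [0,0,0],"xyz": [0,-0.015,0],"grip": 1},
    {"twist": [0,0,0],"xyz": [0,-0.015,0],"grip": 1},
  ],
)

```text
clock: 11.4
position: [0.6486, -0.1478, 0.0193]
ee_rot: [3.136, -0.181, -0.0]
force: [0.1, -0.4, -0.2]
width: 0.001
```

Call:
jog_arm(
  moves=[
    {"twist": [0,0,0],"xyz": [0,-0.015,0],"grip": 1},
    {"twist": [0,0,0],"xyz": [0,-0.015,0],"grip": 1},
  ],
)

```text
clock: 11.65
position: [0.6485, -0.1477, 0.0193]
ee_rot: [3.136, -0.182, -0.0]
force: [-2.0, -2.9, -0.2]
width: 0.005
```

```bash
python3 -c "
from h import *
goto(-.010,-.085,.020)
a=arm.get_image('top'); cv2.imwrite('pics/t7.png',a)
g=a.min(2); print(g[[166,169,172],268:304])"
```

```text
t 11.65 stop [-0.0108 -0.084 ] z 0.0193 F [-2.  -2.9 -0.2]
xyz [ 0.014  0.017 -0.012] twist [0.005 0.001 0.024]
[[ 70  73  69  67  65 148 255 253 250 250 249 249 251 238 165 148 133 116
  150 221 242 228 183 173 179 179 172 197 233 241 215 138 109 117 117 109]
 [ 72  70  67  62  97 178 229 213 145 143 228 251 253 203 140 136 119 127
  191 240 244 243 241 238 237 235 239 242 245 233 169 114 109 117 115  98]
 [ 67  72  65  62 146 255 253 248 248 248 248 250 251 179 144 126 117 145
  220 244 244 243 243 243 241 232 225 235 242 227 152 108 112 104  89  76]]
```

Contact: the TCP stopped while its command advanced, with ~3 N. Back off, lift, open, and go behind the near long side for the final push.

Call:
jog_arm(
  moves=[
    {"twist": [0,0,0],"xyz": [0,0.15,0],"grip": 1},
    {"twist": [0,0,0],"xyz": [0,0.3,0],"grip": 1},
    {"twist": [0,0,0],"xyz": [0,0.3,-0.6],"grip": 1},
    {"twist": [0,0,0],"xyz": [0,0.3,-1.3],"grip": 1},
    {"twist": [0,0,0],"xyz": [0,0.3,-1.5],"grip": 1},
  ],
)

```text
clock: 12.32
position: [0.6483, -0.1655, 0.1124]
ee_rot: [3.136, -0.182, 0.007]
force: [-0.3, 0.8, 0.1]
width: 0.007
```

Call:
jog_arm(
  moves=[
    {"twist": [0,0,0],"xyz": [-0.6,0,0],"grip": -1},
    {"twist": [0,0,0],"xyz": [-1.2,-0.5,0],"grip": -1},
    {"twist": [0,0,0],"xyz": [-1.3,-1.2,0],"grip": -1},
    {"twist": [0,0,0],"xyz": [-1.3,-1.65,0],"grip": -1},
    {"twist": [0,0,0],"xyz": [-1.3,-1.65,0],"grip": -1},
  ],
)

```text
clock: 12.95
position: [0.5805, -0.0547, 0.109]
ee_rot: [-3.135, 0.174, 0.001]
force: [-0.5, -0.5, -0.2]
width: 0.501
```

Call:
jog_arm(
  moves=[
    {"twist": [0,0,0],"xyz": [0,0,0],"grip": -1},
    {"twist": [0,0,0],"xyz": [0,0,0],"grip": -1},
    {"twist": [0,0,0],"xyz": [0,0,0],"grip": -1},
    {"twist": [0,0,0],"xyz": [0,0,0],"grip": -1},
  ],
)

```text
clock: 13.45
position: [0.5805, -0.0581, 0.1093]
ee_rot: [3.136, -0.182, -0.0]
force: [0.9, 0.0, -0.5]
width: 0.936
```

```bash
python3 -c "
from h import *
goto(-.080,-.002,.020); print(arm.observe()['width'])
cv2.imwrite('pics/w8.png',arm.get_image('wrist'))"
```

```text
t 13.45 stop [-0.089  -0.0031] z 0.1093 F [ 0.9  0.  -0.5]
xyz [ 0.15  -0.019  1.488] twist [0.001 0.    0.022]
0.9357710478122596
```

View pics/w8.png

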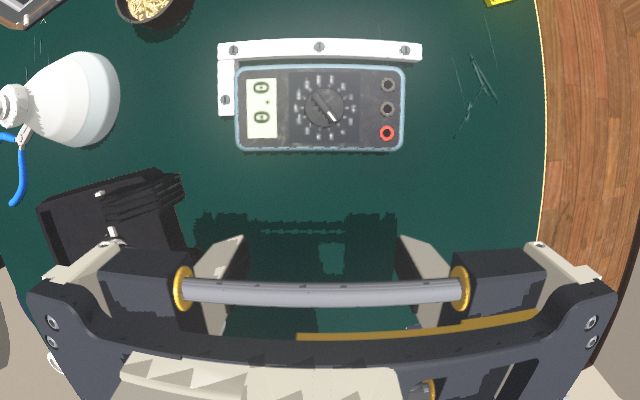

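The meter's left end is against the short bar (235,100), with a small even gap to the long bar. Going down and doing the final push.

Call:
jog_arm(
  moves=[
    {"twist": [0,0,0],"xyz": [0,0,0.6],"grip": -1},
    {"twist": [0,0,0],"xyz": [0,0,1.2],"grip": -1},
    {"twist": [0,0,0],"xyz": [0,0,1.48],"grip": -1},
    {"twist": [0,0,0],"xyz": [0.1,0,1.48],"grip": -1},
    {"twist": [0,0,0],"xyz": [0.2,0,1.48],"grip": -1},
  ],
)

```text
clock: 14.12
position: [0.594, -0.059, 0.0217]
ee_rot: [-3.136, 0.181, -0.003]
force: [0.1, 0.1, 0.2]
width: 1.003
```

Call:
jog_arm(
  moves=[
    {"twist": [0,0,0],"xyz": [0.1,0,0],"grip": -1},
    {"twist": [0,0,0],"xyz": [0.2,0,0],"grip": -1},
    {"twist": [0,0,0],"xyz": [0.3,0,0],"grip": -1},
    {"twist": [0,0,0],"xyz": [0.38,0,0],"grip": -1},
    {"twist": [0,0,0],"xyz": [0.44,0,0],"grip": -1},
  ],
)

```text
clock: 14.75
position: [0.6183, -0.0619, 0.0204]
ee_rot: [3.136, -0.181, -0.002]
force: [-4.2, 0.9, 2.5]
width: 1.001
```

Call:
jog_arm(
  moves=[
    {"twist": [0,0,0],"xyz": [0.03,0,0],"grip": -1},
    {"twist": [0,0,0],"xyz": [0.05,0,0],"grip": -1},
    {"twist": [0,0,0],"xyz": [0.05,0,0],"grip": -1},
  ],
)

```text
clock: 15.12
position: [0.6217, -0.0623, 0.0204]
ee_rot: [3.136, -0.181, 0.0]
force: [-0.9, -1.0, -0.6]
width: 1.001
```

```bash
python3 -c "
from h import *
goto(-.0435,-.002,.020)"
```

```text
t 15.12 stop [-0.0476 -0.0025] z 0.0204 F [-0.9 -1.  -0.6]
xyz [ 0.068 -0.007  0.006] twist [ 0.    -0.001  0.026]
```

Call:
jog_arm(
  moves=[
    {"twist": [0,0,0],"xyz": [0.02,0,0],"grip": -1},
    {"twist": [0,0,0],"xyz": [0.035,0,0],"grip": -1},
    {"twist": [0,0,0],"xyz": [0.035,0,0],"grip": -1},
  ],
)

```text
clock: 15.5
position: [0.6221, -0.0624, 0.0204]
ee_rot: [3.136, -0.181, -0.005]
force: [-8.2, 0.6, 5.0]
width: 1.001
```

Call:
jog_arm(
  moves=[
    {"twist": [0,0,0],"xyz": [0.015,0,0],"grip": -1},
    {"twist": [0,0,0],"xyz": [0.015,0,0],"grip": -1},
  ],
)

```text
clock: 15.75
position: [0.6221, -0.0624, 0.0204]
ee_rot: [3.136, -0.181, -0.007]
force: [-10.8, 1.5, 8.8]
width: 0.998
```

Call:
jog_arm(
  moves=[
    {"twist": [0,0,0],"xyz": [0.015,0,0],"grip": -1},
    {"twist": [0,0,0],"xyz": [0.015,0,0],"grip": -1},
  ],
)

```text
clock: 16.0
position: [0.6221, -0.0623, 0.0202]
ee_rot: [-3.136, 0.181, 0.01]
force: [-13.3, 1.7, 10.2]
width: 1.002
```

Solid contact with the long bar (13 N, TCP stalled). Backing off and lifting to check.

Call:
jog_arm(
  moves=[
    {"twist": [0,0,0],"xyz": [-0.1,0,0],"grip": -1},
    {"twist": [0,0,0],"xyz": [-0.3,0,0],"grip": -1},
    {"twist": [0,0,0],"xyz": [-0.7,0,0],"grip": -1},
    {"twist": [0,0,0],"xyz": [-0.8,0,-0.6],"grip": -1},
    {"twist": [0,0,0],"xyz": [-0.8,0,-1.3],"grip": -1},
  ],
)

```text
clock: 16.62
position: [0.5764, -0.057, 0.0988]
ee_rot: [3.136, -0.181, -0.003]
force: [1.2, -0.2, -0.4]
width: 1.0
```

Call:
jog_arm(
  moves=[
    {"twist": [0,0,0],"xyz": [0,0,-0.3],"grip": -1},
    {"twist": [0,0,0],"xyz": [0,0,-0.3],"grip": -1},
    {"twist": [0,0,0],"xyz": [0,0,-0.3],"grip": -1},
  ],
)

```text
clock: 17.0
position: [0.5772, -0.0572, 0.1157]
ee_rot: [3.136, -0.181, -0.001]
force: [-0.2, -1.1, -0.5]
width: 0.998
```

```bash
python3 -c "
from h import *
goto(-.0435,-.002,.020)
b=arm.get_image('wrist'); a=arm.get_image('top'); cv2.imwrite('pics/t9.png',a)
cv2.imwrite('pics/w9.png',cv2.resize(b[10:170,200:440],(780,520),interpolation=cv2.INTER_CUBIC))"
```

```text
t 17.0 stop [-0.0924 -0.0027] z 0.1157 F [-0.2 -1.1 -0.5]
xyz [ 0.817 -0.008  1.594] twist [0.001 0.005 0.027]
```

View pics/w9.png

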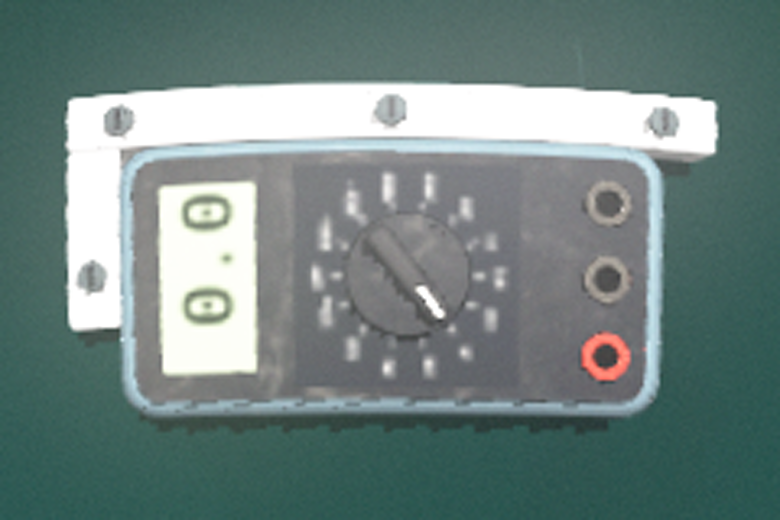

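The meter sits flush on both bars: its far edge is along the long bar and its left end along the short bar. One numeric check from the top view, including the bystanders.

```bash
python3 -c "
from h import *
a=cv2.imread('pics/t9.png'); o=cv2.imread('pics/top0.png')
# meter near edge & right end: HSV saturation against desk (meter less saturated)
s=255-cv2.GaussianBlur(cv2.cvtColor(a,cv2.COLOR_BGR2HSV)[...,1],(3,3),0)
_,n=edges(s,165,215,range(290,336),199,0); p,ang=line(ray(n,.014)); print('near edge',len(n),instop(p)*1000,ang-np.pi/2-YAW)
_,r=edges(s,310,375,range(168,186),199,1); p,ang=line(ray(r,.014)); print('right edge',len(r),instop(p)*1000,ang%np.pi-np.pi-YAW)
for nm,(x0,y0,x1,y1) in dict(pot=(225,95,275,140),bat=(320,100,350,138),term=(380,105,420,145),vial=(390,268,420,297),reel=(212,258,255,300)).items():
    c=lambda i: cv2.phaseCorrelate(np.float64(o[y0:y1,x0:x1].mean(2)),np.float64(i[y0:y1,x0:x1].mean(2)))
    print(nm,np.round(c(a),2))
"
```

```text
Traceback (most recent call last):
  File "h.py", line 6, in ray
    d=np.c_[(px-K[:2,2])/[K[0,0],K[1,1]],np.ones(len(px))]@T[:3,:3].T
             ~~^~~~~~~~
ValueError: operands could not be broadcast together with shapes (1,0) (2,)
```

Call:
jog_arm(
  moves=[
    {"twist": [0,0,0],"xyz": [0,0,-1],"grip": -1},
    {"twist": [0,0,0],"xyz": [0,1,-2],"grip": -1},
    {"twist": [0,0,0],"xyz": [0,2,-2],"grip": -1},
    {"twist": [0,0,0],"xyz": [0,3,-2],"grip": -1},
    {"twist": [0,0,0],"xyz": [0,4,-2],"grip": -1},
  ],
)

```text
clock: 17.73
position: [0.5509, -0.2877, 0.2359]
ee_rot: [-3.136, 0.18, 0.001]
force: [1.5, 0.6, 0.7]
width: 0.999
```

Call:
jog_arm(
  moves=[
    {"twist": [0,0,0],"xyz": [0,1,0],"grip": -1},
    {"twist": [0,0,0],"xyz": [0,2,0],"grip": -1},
    {"twist": [0,0,0],"xyz": [0,3,0],"grip": -1},
    {"twist": [0,0,0],"xyz": [0,3,0],"grip": -1},
    {"twist": [0,0,0],"xyz": [0,3,0],"grip": -1},
  ],
)

```text
clock: 18.35
position: [0.5305, -0.4643, 0.235]
ee_rot: [-3.135, 0.181, 0.002]
force: [0.7, 0.5, -0.0]
width: 0.998
```

```bash
python3 -c "
from h import *
a=arm.get_image('top'); cv2.imwrite('pics/t10.png',a); o=cv2.imread('pics/top0.png')
for nm,(x0,y0,x1,y1) in dict(pot=(225,95,275,140),bat=(320,100,350,138),term=(380,105,420,145),vial=(390,268,420,297),reel=(212,258,255,300)).items():
    print(nm,np.round(cv2.phaseCorrelate(np.float64(o[y0:y1,x0:x1].mean(2)),np.float64(a[y0:y1,x0:x1].mean(2)))[0],2))
m=metermask(a,(270,140,365,215)); print(m.sum())
v=cv2.cvtColor(a,cv2.COLOR_BGR2HSV)[...,1]
h=lambda l,z:[proj([*(SEAT+N*x/1000+Tt*y/1000),z])[0] for x,y in l]
L=[(34,66),(34,-66),(-34,-66),(-34,66)]
w=a.copy(); w=cv2.resize(w[130:220,260:380],None,fx=6,fy=6,interpolation=cv2.INTER_CUBIC)
cv2.polylines(w,[np.int32((np.array(h(L,.026))-[260,130]+.5)*6)],True,(0,255,255),1)
cv2.imwrite('pics/f.png',w)
print(v[180:200,310], v[175,335:360])"
```

```text
pot [-0.02  0.48]
bat [-0.08 -0.04]
term [-0.05 -0.05]
vial [-0.17 -0.07]
reel [0.53 0.37]
3541
[11 16 14 12 10 11 14 19 33 39 36 31 35 34 44 64 69 64 64 69] [ 6  4 10  8 11  9 11 18 33 40 41 46 67 59 68 67 69 61 64 64 65 64 67 64
 67]
```

View pics/f.png

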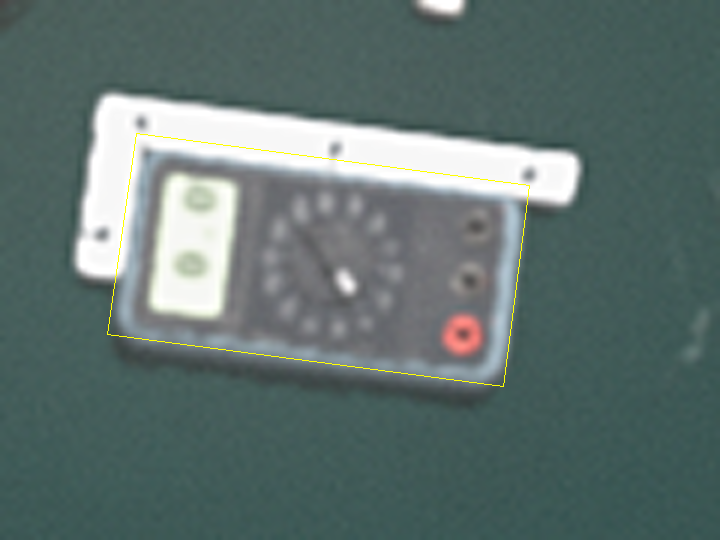

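```bash
python3 -c "
from h import *
a=cv2.imread('pics/t10.png')
s=255-cv2.GaussianBlur(cv2.cvtColor(a,cv2.COLOR_BGR2HSV)[...,1],(3,3),0)
_,n=edges(s,175,215,range(292,332),203,0)
_,r=edges(s,320,375,range(168,184),203,1)
for z in(0,.014,.026):
    p,g=line(ray(n,z)); q,k=line(ray(r,z)); print(z,'near n',(instop(p)[0]*1000).round(1),'ang',round(float(g-np.pi/2-YAW),3),'| right t',(instop(q)[1]*1000).round(1),'ang',round(float(k-np.pi-YAW),3))
"
```

```text
Traceback (most recent call last):
  File "h.py", line 6, in ray
    d=np.c_[(px-K[:2,2])/[K[0,0],K[1,1]],np.ones(len(px))]@T[:3,:3].T
             ~~^~~~~~~~
ValueError: operands could not be broadcast together with shapes (1,0) (2,)
```

```bash
python3 -c "
from h import *
a=cv2.imread('pics/t10.png')
s=255-cv2.GaussianBlur(cv2.cvtColor(a,cv2.COLOR_BGR2HSV)[...,1],(3,3),0)
s[:176]=np.where(np.arange(640)<320,0,s[:176]); 
_,n=edges(s,174,215,range(292,319),203,0)
s2=s.copy(); s2[:,:322]=0
_,r=edges(s2,320,375,range(168,184),203,1)
print(len(n),len(r))
for z in(0,.014,.026):
    p,g=line(ray(n,z)); q,k=line(ray(r,z)); print(z,'near n',(instop(p)[0]*1000).round(1),'ang',round(float(g-np.pi/2-YAW),3),'| right t',(instop(q)[1]*1000).round(1),'ang',round(float(k-np.pi-YAW),3))
"
```

```text
27 16
0 near n -40.0 ang -0.009 | right t -68.2 ang -0.016
0.014 near n -41.7 ang -0.009 | right t -67.6 ang -0.016
0.026 near n -43.1 ang -0.009 | right t -67.1 ang -0.016
```

```bash
python3 -c "
from cell import arm
print(arm.sign_off(), arm.observe()['clock'])"
```

```text
the job is handed in; nothing more can be done
the job is handed in; nothing more can be done
```

I pushed the multimeter into the corner stop without pinching or lifting it, and handed the job in at about 18 s on the robot's clock. `sign_off` gives no verdict, so the result below rests on my own checks.

**What I did:**
1. With the jaws open, both fingers pushed the near long side. This turned the meter square and brought it to about 10 mm short of the long bar.
2. With the jaws shut, I pushed the right end until it met the short bar. The arm stalled there at about 3 N.
3. With the jaws open again, I pushed the long side against the long bar. The arm stalled there at about 13 N, and that was the highest force I read.

**Last checks:**
- **Fit:** the final wrist picture shows the meter flush on both bars.
- **Position:** the top view puts the right end about 1–2 mm from its ideal place.
- **Angle:** the meter is 0.01–0.02 rad off square, against a limit of 0.04.
- **Bystanders:** none moved measurably. The shifts were 0.6 px or less, about 1 mm.

**Checks that disagreed or failed:**
- **Near edge:** the automatic top-view fit put the near long edge at -40 to -43 mm, against -34 mm expected. I put this down to the shadow strip under the rim. Judged by the rim itself it agreed within about 2 mm, as did the stall against the bar.
- **Wrist camera:** lengths measured with it came out about 6% short, so I used it only for relative views.
- **Failed scripts:** a few edge-fit scripts stopped with errors and were rerun.

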